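# Feed the swatch tray past the spring gate

## Robot

A 7-joint arm with a two-finger parallel gripper is mounted at the origin on a cart in front of the work surface, level with it; the furniture and walls round the work are solid. World frame = base frame: x ahead of the robot, y to its left, z up, the work surface at z = 0. Lengths are in m, angles in rad, forces in N, time in s.
With the tool pointing down it reaches from about 0.425 to 0.875 m from the base axis. Payload 4.7 kg.
Tool frame: the origin (TCP) lies at the very end of the fingers, on their centre line; the grasp point (between the pads) lies 19 mm behind it; x points along the fingers, y is the direction in which the jaws open and shut, and the axes are right-handed (so a half turn about x gives the same grasp; the last joint's range is limited). The gripper opens to 87 mm and grips with 3 to 60 N. Pads are 19 mm wide; open, the fingers measure 117 mm over their backs; the gripper's body (75 mm by 190 mm) begins 51 mm behind the grasp point.
Start: joints at [-1.104, 0.321, -0.07, 1.45, 0.023, 1.371, -0.057], TCP at [0.284, 0.585, 0.223] pointing down, gripper open.
Joint ranges: [-2.86, 2.86], [-0.3, 2.09], [-1.38, 1.24], [0.06, 2.45], [-1.56, 4.7], [0.09, 2.05], [-2.69, 2.69]. Speed limits (rad/s): [2.57, 2.57, 3.14, 3.14, 3.14, 3.14, 3.14].

## Interface

Orientations are given as a rotation vector (axis times angle).
In Python, from bench import ctrl gives the robot as it stands.
- The arm moves only by the tool step_arm, never from a script. Its argument "increments" is one flat list of numbers, 6 for each row, row after row: the shift along the tool's x, y, z in cm, then the turn, a rotation vector about the tool's x, y, z in rad. In form: [tx, ty, tz, ax, ay, az, tx, ty, tz, ax, ay, az, ...]. A call has 1 to 12 rows; each row shifts and turns the commanded pose from where the row before left it, along the tool's axes as they then stand; what a row does not reach is not made up. A row lasts 1/8 s, in which the tool goes at most 62.5 mm and 10.7 degrees, less where a joint would pass 70% of its speed; a pose out of reach is approached as far as the arm can. A call with a gripper value outside its range is refused whole. "fingers" is the opening in per cent of the stroke, from 0 (shut) to 100 (fully open), set as the call begins (left out, the last holds). The fingers move at their own pace and stop on an object; "force" is the grip in N (left out, the last holds). Time passes only in rows, so rows that do not move let the fingers close. It gives the time, the measured TCP pose, the force and the opening at its end, in the units of the state.
- ctrl.get_state(): the state, without advancing time (a new reading comes with each control period).
- ctrl.get_image(name): name is "scene" or "side" or "wrist"; returns the picture (400x640x3 uint8, red, green, blue); there is no depth.
- ctrl.camera_params(name): a dict with "vertical_fov" (degrees; the focal length in pixels is half the picture's height over the tangent of half this angle, whatever the lens; pixels are square), "cx", "cy" (the principal point, pixels), "R" (3x3) and "t" (3): a world point X has camera coordinates R X + t. Camera axes: x right, y down, z forward; pixel columns grow to the right and rows downward; lengths in m; the calibration is good to about 2 mm. A picture is of the moment at which its call begins: read the wrist's pose just before it. camera_params takes no time and is no camera call; for the wrist camera it gives the pose at the moment of the call.
- ctrl.close_job(): hands the job in, once; it reports no verdict.
Trained networks look in the newest picture that a camera, given by its name, has taken for a name from the list of things; names that differ only in an ending like _2 or _b are one class to them, and where a whole thing is asked for, a point or a joint stands for the part that bears it (a point fixed in the world has none). Each returns a list of dicts, best first, with "score" (0 to 1); they miss things now and then, are a little off and sometimes report something else, mostly with a low value. They report only what shows in the picture. A call takes as long as a camera call.
- ctrl.search_frame(camera, name): "xyz" ([x, y, z] in m, in the coordinates of the camera as it stood for that picture, good to about 4 mm: the middle of the surface that is visible of it).
- ctrl.silhouettes(camera, name): "pixels" (400x640 bool, what is visible of it).
- ctrl.spot_point(camera, name): "xyz" ([x, y, z] in m, in the coordinates of the camera as it stood for that picture, good to about 4 mm: a listed point, or the origin of a listed thing).
The state is a dict: "time": time; "joint_positions": joint angles; "qd": joint speeds; "joint_torque": joint torques, N m; "position": TCP position; "tool_rot": TCP orientation; "ft_force": force on the tool from outside, world axes, zero at the start; "torque": the same for the moment, N m; "grip_width": opening from 0.0 (shut) to 1.0 (fully open).
Only numpy, scipy, OpenCV 4.12 (cv2) and the standard library are available. Lean on these libraries where they do the work, as an engineer would, in place of code of your own. Each camera call takes 0.05 s, during which the arm holds its last target.

## Task

Feed the swatch tray along the infeed chute until its nose rests against the end stop: with one fingertip hold the chute's long press bar fully down, so that the gate stays lifted clear of the tray, and with the other finger push the tray from behind, all the way past the gate. Then take the hand away so that the gate springs shut behind the tray. Nothing is to be picked up or tipped, the gate must not come down on the tray, and the things lying around are to be left alone.

Things in the scene. Friction and masses are not known exactly. Their poses are not given: they have to be found in the camera images.
- chute: Fixed aluminium chute, two low rails (tops 16.5 mm up, 64 mm apart) on a 6 mm floor plate. Origin on the table, on the centreline under the gate's tooth. +x is the feed direction (roughly to the robot's left), +y points to the press bar's side (towards the robot). The floor runs from x = -201 to +144 mm; the end stop's face is at x = +130 mm, its top 34 mm up.
- gate (a joint): Spring gate hinged about a line along the chute's x at y = +44 mm, 28 mm above the table: a toothed arm on one side, the press bar on the other. Rad: 0 shut, 0.785 fully open (bar down on a hard stop). Above 0.55 the tooth clears the tray; keep it over 0.6 while the tray passes. Pressing takes 3 to 10 N; let go, it springs shut at once.
- gate_tooth (a point): Middle of the lower edge of the gate's grey steel tooth, 10 mm thick (chute x = -5 to +5 mm). Shut, it hangs into the tray's path at y = +10 to +24 mm, 14 mm above the table. Fully open it is up at y = +10 to +22 mm, from 32 to 55 mm above the table: a pushing finger kept at y below +6 mm passes beside it.
- press_bar (a point): Top face of the press bar, 32 mm out from the hinge, at half its length. A grey steel plate 250 mm long (chute x = -195 to +55 mm), 7 to 50 mm out from the hinge. Shut, it slopes up outwards at 32 degrees (outer edge y = +85 mm, 56 mm up); fully down it slopes 13 degrees down, its top 26 mm up at y = +60 mm. A fingertip can slide along it. Hinge bearings (y = +38 to +50 mm) are 32 mm high.
- tray: Open grey swatch tray, 110 x 60 x 20 mm, about 0.3 kg, lying loose in the chute upstream of the gate. Origin at the centre of its underside, which rests on the chute's floor 6 mm above the table; its +x points along the feed direction. With its nose on the end stop its origin is at x = +75 mm of the chute, its rear 20 mm past the gate's middle.
- push_tab (a point): Centre of the rear face of the tray's upright push tab: a plate 6 mm thick, 28 mm wide (y = -22 to +6 mm of the tray), 4 to 54 mm above the tray's underside, flush with the tray's rear end. This point is 55 mm behind the tray's origin, at y = -8 mm, 40 mm above the underside.
- pin_tin: Bystander: round metal tin, 60 mm across, 32 mm high, beside the chute. Origin at the centre of its underside.
- cork_block: Bystander: cork block, 60 x 100 x 34 mm, beside the chute. Origin at the centre of its underside.
- snips: Bystander: small side cutters, 46 x 125 x 12 mm, beyond the end stop. Origin at the centre of the underside.
- tape_measure: Bystander: yellow tape measure, 64 x 72 x 25 mm, right of the chute. Origin at the centre of its underside.

How it is judged:
On the way, in this order (a step that is already met when the one before it is completed fails the run):
1. the press bar is held down and the gate is open while the tray is still upstream of it (value of joint gate above 0.6 rad and x of tray in the frame of chute below -0.058 m), for 0.1 s.
2. the tray is halfway past the gate, which is held open by a finger (x of tray in the frame of chute above 0 m and value of joint gate above 0.6 rad and contact force between the fingers and chute above 0.5 N), for 0.05 s.
At the end, for the whole second after the job is handed in: The tray lies flat in the chute with its nose within 5 mm of the end stop, at rest, and the gate has sprung shut (under 0.08 rad) behind it (x of tray in the frame of chute between 0.07 and 0.08 m and y of tray in the frame of chute between -0.006 and 0.006 m and z of tray in the frame of chute between 0.002 and 0.01 m and angle between tray's own z axis and vertical below 0.06 rad and angle between the x axis of tray and the x axis of chute, either way round below 0.1 rad and value of joint gate below 0.08 rad and linear speed of tray below 0.01 m/s); the robot touches nothing.
It fails at once if the gate comes down (under 0.6 rad) while the tray is passing it (x of tray in the frame of chute between -0.057 and 0.062 m and value of joint gate below 0.6 rad).
It fails at once if the tray is lifted or tipped (z of tray in the frame of chute above 0.018 m or angle between tray's own z axis and vertical above 0.2 rad).
It fails at once if a thing lying around (pin tin, cork block, snips, tape measure) is disturbed (moved over 20 mm) (distance of any of pin_tin, cork_block, snips, tape_measure from where it was at the start of the episode above 0.02 m).
It also fails if it takes over 42 s, if anything falls off the work surface, if the arm or the gripper's body presses on something with over 40 N, if the wrist force passes 120 N, or if a joint passes its speed limit or range.

## Working session

There is one attempt and no reset: what is moved stays moved. The work goes in short steps, Python scripts to look and compute and a tool call to move; the robot and the scene stay as the last step left them, time stands still between calls to the robot, and variables do not carry over. Pictures are saved under pics/ and viewed, and the job is handed in when it is done.

Besides the shell and the picture viewer there is one more tool, called after "Call:" by a JSON object that holds its "fn" and its "kwargs". step_arm: Moves the arm, as the interface text tells. Its arguments: {"type":"object","properties":{"increments":{"type":"array","items":{"type":"number"}},"fingers":{"type":"number"},"force":{"type":"number"}},"required":["increments"]}

```bash
mkdir -p pics; ls
cat > h.py <<'E'
from bench import ctrl
import numpy as np, cv2
from scipy.spatial.transform import Rotation as Rn
def save(n,f):
    im=ctrl.get_image(n); cv2.imwrite(f'pics/{f}.png',im[:,:,::-1]); return im
def toworld(n,p,cp=None):
    c=cp or ctrl.camera_params(n); R=np.array(c['R']);t=np.array(c['t']); return R.T@(np.array(p)-t)
def proj(n,X):
    c=ctrl.camera_params(n); R=np.array(c['R']);t=np.array(c['t']); f=200/np.tan(np.radians(c['vertical_fov'])/2)
    x=R@np.array(X)+t; return np.array([c['cx']+f*x[0]/x[2],c['cy']+f*x[1]/x[2]])
E
python3 - <<'E'
from h import *
s=ctrl.get_state(); print({k:np.round(v,3) for k,v in s.items()})
for n in ['scene','side','wrist']:
    save(n,n+'0'); 
    for q in ['chute','gate_tooth','press_bar','tray','push_tab']+(['pin_tin','cork_block','snips','tape_measure'] if n=='scene' else []):
        print(n,q,[(round(d['score'],2),np.round(toworld(n,d['xyz']),4)) for d in ctrl.spot_point(n,q)[:2]])
print(ctrl.get_state()['time'])
E
```

```text
pics
{'time': np.float64(0.0), 'joint_positions': array([-1.104,  0.322, -0.07 ,  1.452,  0.023,  1.371, -0.057]), 'qd': array([-0.001, -0.   , -0.   , -0.   , -0.   ,  0.   , -0.001]), 'joint_torque': array([-1.0000e-03, -4.9128e+01, -4.0400e-01, -3.1253e+01, -6.4000e-02,
        4.4000e-02,  0.0000e+00]), 'position': array([0.284, 0.584, 0.221]), 'tool_rot': array([ 0.354,  1.542, -0.357]), 'ft_force': array([ 0.563, -0.485, -0.143]), 'torque': array([-0.057, -0.006,  0.009]), 'grip_width': np.float64(0.997)}
scene chute [(0.66, array([0.594 , 0.1028, 0.0032]))]
scene gate_tooth [(0.97, array([0.5723, 0.1056, 0.0115])), (0.37, array([0.69  , 0.1637, 0.0031]))]
scene press_bar [(0.82, array([0.513 , 0.0548, 0.0421]))]
scene tray [(0.56, array([0.5759, 0.0057, 0.0077]))]
scene push_tab [(0.68, array([ 0.5699, -0.0426,  0.0462])), (0.21, array([ 6.298e-01, -3.267e-01,  2.000e-04]))]
scene pin_tin [(0.75, array([0.6882, 0.1624, 0.0017]))]
scene cork_block [(0.79, array([ 0.6624, -0.04  ,  0.0035]))]
scene snips [(0.63, array([0.6375, 0.291 , 0.0007]))]
scene tape_measure [(0.9, array([ 6.295e-01, -3.272e-01, -3.000e-04]))]
side chute [(0.82, array([0.5886, 0.102 , 0.0019])), (0.71, array([ 6.256e-01, -3.284e-01,  2.000e-04]))]
side gate_tooth [(0.74, array([0.5764, 0.1033, 0.0122]))]
side press_bar [(0.82, array([0.5125, 0.0483, 0.0434])), (0.16, array([0.5709, 0.006 , 0.0083]))]
side tray [(0.57, array([0.5737, 0.0067, 0.0062]))]
side push_tab [(0.65, array([ 0.5691, -0.0502,  0.0484])), (0.4, array([ 6.637e-01, -3.920e-02, -3.000e-04]))]
wrist chute []
wrist gate_tooth []
wrist press_bar []
wrist tray []
wrist push_tab []
1.1
```

View pics/scene0.png

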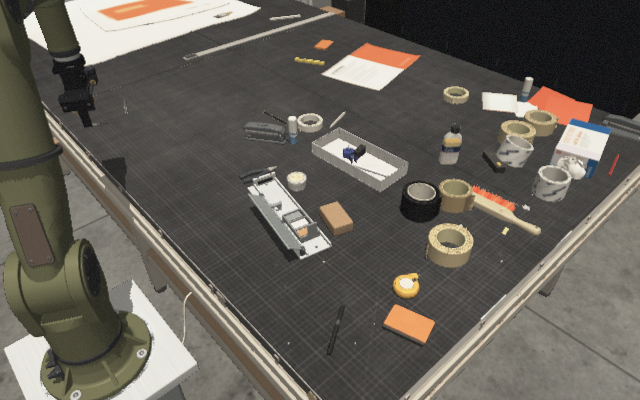

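View pics/side0.png

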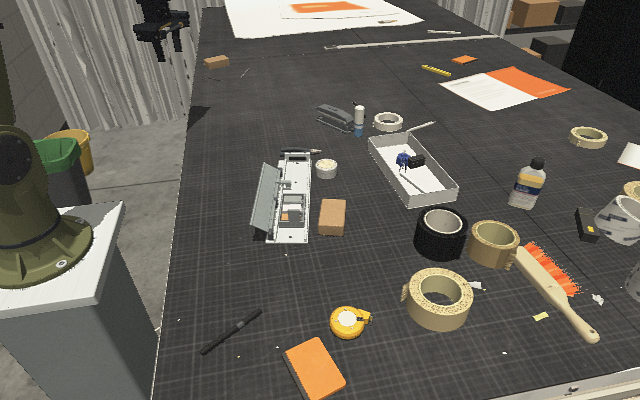

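The scene shows the chute at about (290,212), with its long bar on the robot's side. The tin, cork and tape measure are clear of it. The side view agrees, with the bar at (265,200). I'll work out the move for a close look with the wrist camera.

```bash
cat >> h.py <<'E'
def plan(target_p, yaw_ydir):
    """tool x down, tool y along yaw_ydir (world xy). prints tool-frame shift and turn"""
    s=ctrl.get_state(); R0=Rn.from_rotvec(s['tool_rot']); p=np.array(s['position'])
    x=np.array([0,0,-1.]); y=np.array([*yaw_ydir,0.]); y/=np.linalg.norm(y); z=np.cross(x,y)
    R1=Rn.from_matrix(np.c_[x,y,z])
    print('tool axes',np.round(R0.as_matrix(),3).tolist()); print('shift cm',np.round(R0.inv().apply(np.array(target_p)-p)*100,2),'turn',np.round((R0.inv()*R1).as_rotvec(),3), 'pos',np.round(p,4),'t',s['time'])
E
python3 - <<'E'
from h import *
plan([0.53,-0.03,0.25],[-0.987,0.163]); plan([0.53,-0.03,0.25],[0.987,-0.163])
c=ctrl.camera_params('wrist');R=np.array(c['R']);s=ctrl.get_state();
Rt=Rn.from_rotvec(s['tool_rot']).as_matrix(); print('cam in tool',Rt.T@(-R.T@np.array(c['t'])-s['position']), 'cam axes in tool',np.round(Rt.T@R.T,2),c['vertical_fov'])
E
```

```text
tool axes [[0.0, 0.437, 0.899], [0.0, 0.899, -0.437], [-1.0, 0.0, 0.0]]
shift cm [ -2.74 -44.52  48.97] turn [-1.86  0.    0.  ] pos [0.2844 0.5845 0.2226] t 1.1
tool axes [[0.0, 0.437, 0.899], [0.0, 0.899, -0.437], [-1.0, 0.0, 0.0]]
shift cm [ -2.74 -44.52  48.97] turn [ 1.282  0.    -0.   ] pos [0.2844 0.5845 0.2226] t 1.1
cam in tool [-1.60404478e-01  1.34167339e-04 -6.52556488e-02] cam axes in tool [[ 0.   -0.24  0.97]
 [ 1.    0.   -0.  ]
 [-0.    0.97  0.24]] 60.5894132190043
```

Run:
```python
import cv2
for n,(x0,y0) in {'scene':(220,150),'side':(230,130)}.items():
    im=cv2.imread(f'pics/{n}0.png')[y0:y0+125,x0:x0+150]; cv2.imwrite(f'pics/{n}0c.png',cv2.resize(im,None,fx=4.5,fy=4.5,interpolation=cv2.INTER_CUBIC))
```

```text
(no output)
```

View pics/scene0c.png

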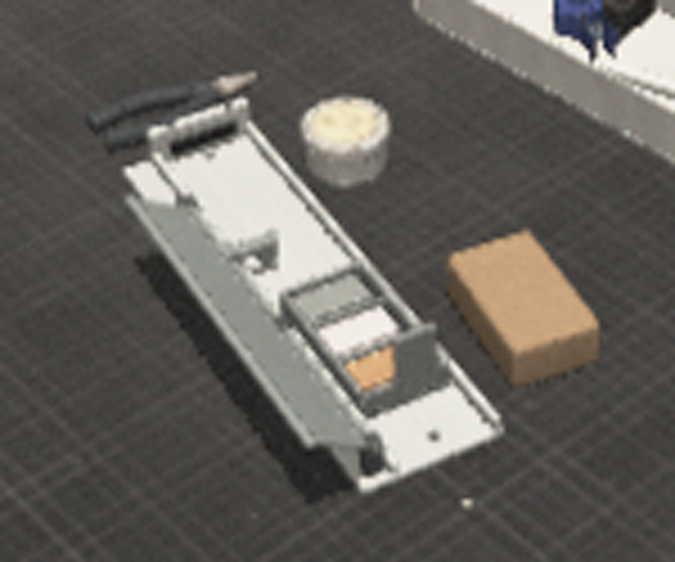

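Call:
{"fn": "step_arm", "kwargs": {"increments": [-0.3,-3.1,4.6,0,0,0,-0.3,-3.1,4.6,0,0,0,-0.3,-3.1,4.6,0,0,0,-0.3,-3.1,4.6,0,0,0,-0.3,-3.1,4.6,0,0,0,-0.3,-3.1,4.6,0,0,0,-0.3,-3.1,4.6,0,0,0,-0.3,-3.1,4.6,0,0,0,-0.3,-3.1,4.6,0,0,0,0,-2.8,4.5,0,0,0,0,0,0,0,0,0], "fingers": 70}}

```text
time: 2.48
position: [0.5647, 0.1017, 0.2498]
tool_rot: [0.36, 1.538, -0.364]
ft_force: [-0.3, 1.2, -0.2]
grip_width: 0.697
```

Call:
{"fn": "step_arm", "kwargs": {"increments": [0,0,0,0.16,0,0,0,0,0,0.16,0,0,0,0,0,0.16,0,0,0,0,0,0.16,0,0,0,0,0,0.16,0,0,0,0,0,0.16,0,0,0,0,0,0.16,0,0,0,0,0,0.16,0,0,0,0,0,0,0,0,0,0,0,0,0,0]}}

```text
time: 3.72
position: [0.5626, 0.1083, 0.2496]
tool_rot: [1.325, 1.13, -1.325]
ft_force: [-0.6, 1.3, -0.6]
grip_width: 0.7
```

Run:
```python
from h import *
s=ctrl.get_state(); print(s['time'],s['position'],s['grip_width'],np.round(s['joint_positions'],2)); plan([0.563,0.107,0.25],[0.987,-0.163])
cp=ctrl.camera_params('wrist'); save('wrist','w1')
for q in ['chute','gate_tooth','press_bar','tray','push_tab','pin_tin','cork_block']:
    print(q,[(round(d['score'],2),np.round(toworld('wrist',d['xyz'],cp),4)) for d in ctrl.spot_point('wrist',q)[:2]])
```

```text
3.725 [0.56260153 0.10827046 0.24959596] 0.6995250710879394 [-0.6   0.15  0.41  1.62 -0.06  1.39 -0.34]
tool axes [[-0.0, 0.987, -0.158], [0.0, -0.158, -0.987], [-1.0, -0.0, -0.0]]
shift cm [-0.04  0.06  0.12] turn [ 0.005 -0.     0.   ] pos [0.5626 0.1083 0.2496] t 3.725
chute [(0.98, array([ 0.5934,  0.1031, -0.0024]))]
gate_tooth [(0.76, array([0.5793, 0.1074, 0.0169]))]
press_bar [(0.68, array([0.5116, 0.0494, 0.046 ]))]
tray [(0.87, array([0.5715, 0.0096, 0.0035])), (0.26, array([0.5833, 0.1059, 0.0147]))]
push_tab [(0.97, array([ 0.57  , -0.0531,  0.0476]))]
pin_tin [(0.87, array([ 0.6935,  0.1628, -0.0036]))]
cork_block [(0.61, array([0.5796, 0.1059, 0.0158]))]
```

View pics/w1.png

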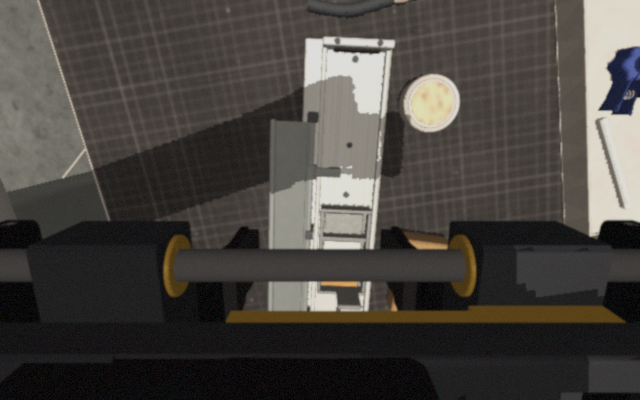

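```bash
cat >> h.py <<'E'
def c2w(pose,P):
    x0,y0,a=pose; P=np.atleast_2d(P); c,s=np.cos(a),np.sin(a)
    return np.c_[x0+c*P[:,0]-s*P[:,1], y0+s*P[:,0]+c*P[:,1], P[:,2]]
def overlay(img,n,pose,tx,out,crop=None,k=1):
    im=cv2.imread(f'pics/{img}.png'); im=cv2.resize(im,None,fx=k,fy=k,interpolation=cv2.INTER_CUBIC)
    def ln(A,B,col):
        p,q=[((proj(n,X)+.5)*k).astype(int) for X in c2w(pose,np.array([A,B])/1000.)]
        cv2.line(im,tuple(map(int,p)),tuple(map(int,q)),col,1)
    def poly(L,col):
        for i in range(len(L)): ln(L[i],L[(i+1)%len(L)],col)
    poly([(-195,50,31.7),(55,50,31.7),(55,85.5,55),(-195,85.5,55)],(0,0,255))
    ln((130,-32,34),(130,32,34),(0,255,0)); ln((-201,-36,6),(-201,36,6),(0,255,0))
    ln((-201,32,16.5),(130,32,16.5),(255,255,0)); ln((-201,-32,16.5),(130,-32,16.5),(255,255,0))
    poly([(tx-55,-30,26),(tx+55,-30,26),(tx+55,30,26),(tx-55,30,26)],(255,0,255))
    poly([(tx-55,-22,10),(tx-55,6,10),(tx-55,6,60),(tx-55,-22,60)],(0,165,255))
    ln((-5,10,14),(-5,24,14),(255,0,0)); ln((5,10,14),(5,24,14),(255,0,0))
    if crop: a,b,c,d=[int(v*k) for v in crop]; im=im[b:d,a:c]
    cv2.imwrite(f'pics/{out}.png',im)
E
python3 - <<'E'
from h import *
from scipy.optimize import least_squares
M={'chute':(0,0,0),'gate_tooth':(0,17,14),'press_bar':(-70,71,46)}
obs={'chute':[(.594,.1028),(.5886,.102),(.5934,.1031)],'gate_tooth':[(.5723,.1056),(.5764,.1033),(.5793,.1074)],'press_bar':[(.513,.0548),(.5125,.0483),(.5116,.0494)]}
T=[(.5759,.0057),(.5737,.0067),(.5715,.0096)];Tb=[(.5699,-.0426),(.5691,-.0502),(.57,-.0531)]
def f(v):
    r=[]
    for k in M:
        w=c2w(v[:3],np.array(M[k])/1000.)[0,:2]
        for o in obs[k]: r+=list(w-o)
    for o in T: r+=list(c2w(v[:3],[v[3],0,0])[0,:2]-o)
    for o in Tb: r+=list(c2w(v[:3],[v[3]-.055,-.008,0])[0,:2]-o)
    return r
s=least_squares(f,[.59,.1,1.4,-.098]); print(s.x,np.degrees(s.x[2]),np.sqrt(np.mean(s.fun**2)))
p=s.x
overlay('scene0','scene',p[:3],p[3]*1000,'ov_s',(230,160,350,265),6)
overlay('side0','side',p[:3],p[3]*1000,'ov_d',(230,140,360,250),6)
overlay('w1','wrist',p[:3],p[3]*1000,'ov_w',(220,20,480,320),2)
E
```

```text
[ 0.59359036  0.10312408  1.36414167 -0.09813555] 78.15956022639752 0.0025738424802665997
```

View pics/ov_s.png

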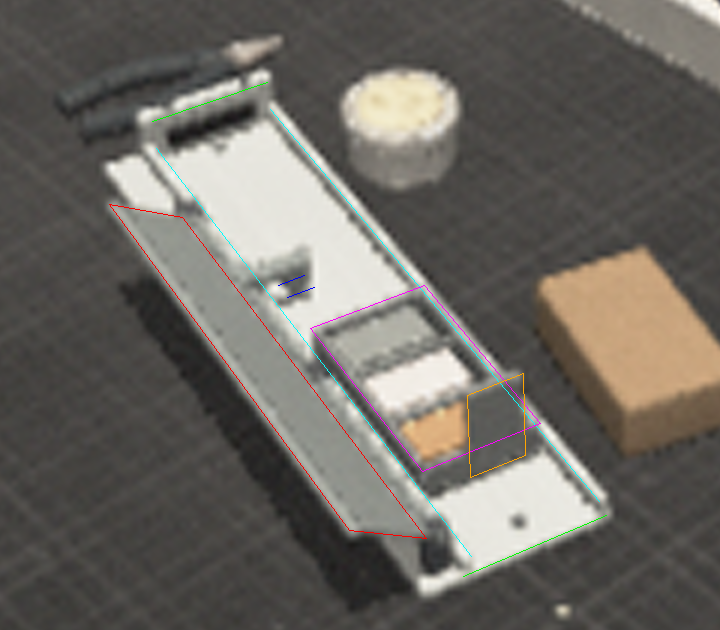

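View pics/ov_d.png

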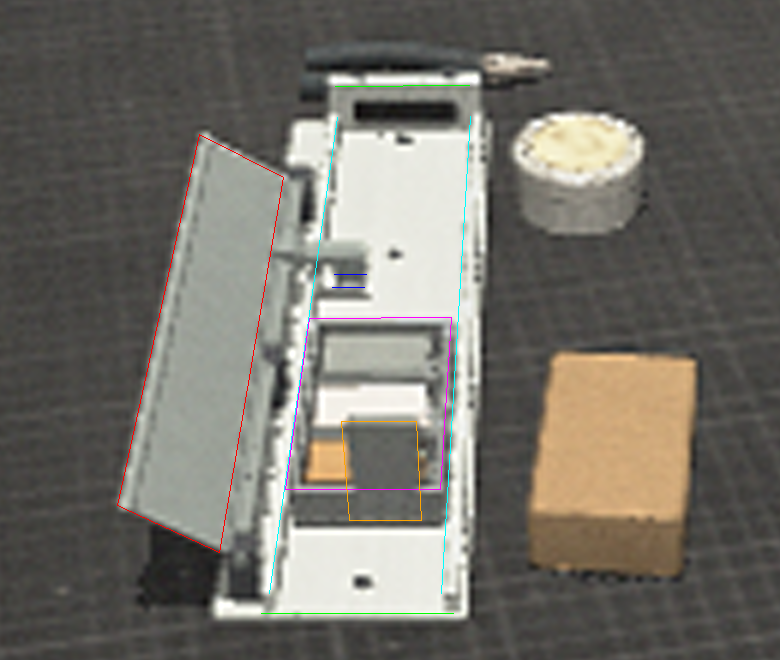

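View pics/ov_w.png

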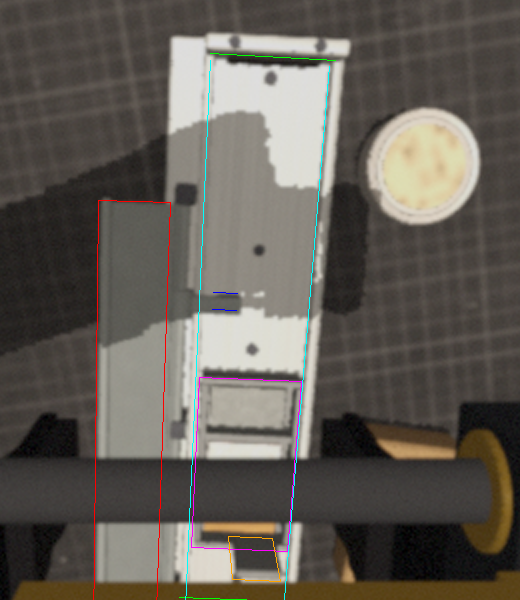

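The overlays agree with both fixed views to about 3 mm: bar, rails, end stop, tray and tab all line up. The tray is at chute x ≈ -0.098. Next I'll go above the position behind the tab.

```bash
cat >> h.py <<'E'
P=np.array([.5936,.1031,1.3641])
def goto(cx,cy,z): plan([*c2w(P,[cx,cy,0])[0,:2],z],[np.sin(P[2]),-np.cos(P[2])])
E
python3 -c "
from h import *
goto(-.173,.028,.12)"
```

```text
tool axes [[0.0, 0.987, -0.161], [0.0, -0.161, -0.987], [-1.0, 0.0, -0.0]]
shift cm [12.96 -0.47 17.11] turn [ 0.045 -0.    -0.   ] pos [0.5628 0.1076 0.2496] t 4.125
```

Call:
{"fn": "step_arm", "kwargs": {"increments": [0,-0.1,3.5,0,0,0,0,-0.1,3.5,0,0,0,0,-0.1,3.5,0,0,0,0,-0.1,3.5,0,0,0,0,-0.1,3.1,0,0,0,0,0,0,0.045,0,0,3.5,0,0,0,0,0,3.5,0,0,0,0,0,3,0,0,0,0,0,2,0,0,0,0,0,1,0,0,0,0,0,0,0,0,0,0,0]}}

```text
time: 5.62
position: [0.5301, -0.0603, 0.1193]
tool_rot: [1.359, 1.105, -1.361]
ft_force: [-0.5, -0.8, 0.1]
grip_width: 0.702
```

Run:
```python
from h import *
goto(-.173,.028,.12); s=ctrl.get_state(); print(s['grip_width'],s['ft_force'])
for n,c in (('scene',(200,130,400,290)),('side',(210,100,410,260))):
    im=save(n,n+'2'); a,b,cc,d=c; cv2.imwrite(f'pics/{n}2c.png',cv2.resize(im[b:d,a:cc,::-1],None,fx=3.5,fy=3.5,interpolation=cv2.INTER_CUBIC))
```

```text
tool axes [[-0.001, 0.979, -0.205], [-0.0, -0.205, -0.979], [-1.0, -0.001, 0.0]]
shift cm [-0.07  0.06  0.  ] turn [-0.     0.     0.001] pos [ 0.5301 -0.0603  0.1193] t 5.625
0.7021371974240287 [-0.47737722 -0.82447462  0.06152049]
```

View pics/scene2c.png

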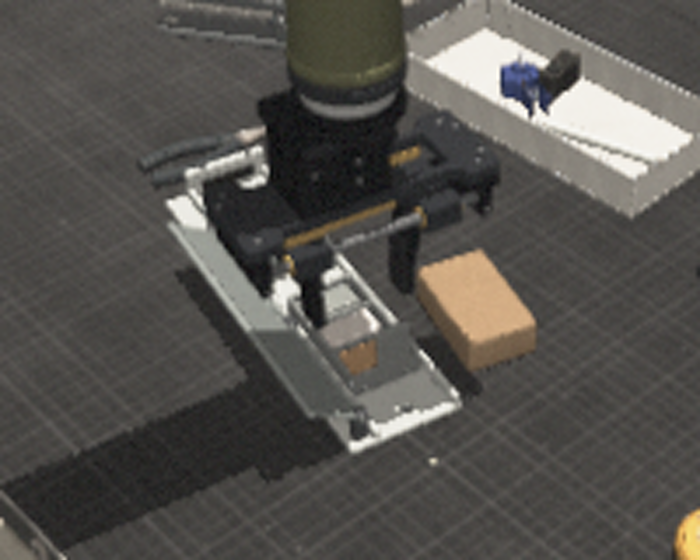

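View pics/side2c.png

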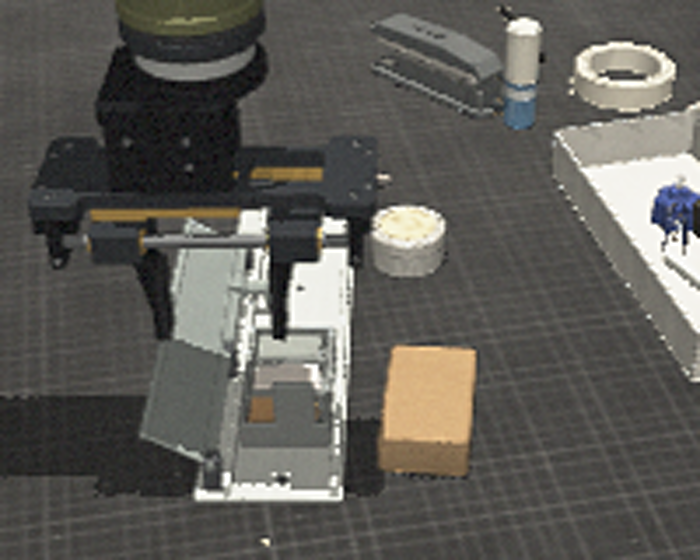

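Run:
```python
from h import *
for n,o in (('scene',(200,130)),('side',(210,100))):
  for y in (.066,-.010): print(n,y,(proj(n,c2w(P,[-.173,y,.119])[0])-o)*3.5)
```

```text
scene 0.066 [312.26866737 319.03377238]
scene -0.01 [406.40769695 282.41077872]
side 0.066 [161.16481978 330.02524212]
side -0.01 [285.59266825 329.68668438]
```

Call:
{"fn": "step_arm", "kwargs": {"increments": [3,0,0,0,0,0,2,0,0,0,0,0,1,0,0,0,0,0,0.7,0,0,0,0,0,0.6,0,0,0,0,0,0.5,0,0,0,0,0,0.5,0,0,0,0,0,0.4,0,0,0,0,0,0.3,0,0,0,0,0,0,0,0,0,0,0]}}

```text
time: 6.98
position: [0.5295, -0.06, 0.0292]
tool_rot: [1.359, 1.106, -1.361]
ft_force: [-3.7, 1.2, 6.0]
grip_width: 0.7
```

Call:
{"fn": "step_arm", "kwargs": {"increments": [0.2,0,0,0,0,0,0.2,0,0,0,0,0,0,0,0,0,0,0,0,0,0,0,0,0]}}

```text
time: 7.48
position: [0.5297, -0.06, 0.0257]
tool_rot: [1.36, 1.106, -1.361]
ft_force: [-3.2, 1.1, 7.0]
grip_width: 0.699
```

Run:
```python
from h import *
goto(-.173,.028,.026); s=ctrl.get_state(); print(s['grip_width'],s['ft_force'])
for n,c in (('scene',(230,150,370,270)),('side',(220,120,360,250))):
    im=save(n,n+'3'); a,b,cc,d=c; cv2.imwrite(f'pics/{n}3c.png',cv2.resize(im[b:d,a:cc,::-1],None,fx=4.5,fy=4.5,interpolation=cv2.INTER_CUBIC))
```

```text
tool axes [[-0.002, 0.979, -0.205], [0.001, -0.205, -0.979], [-1.0, -0.002, -0.0]]
shift cm [-0.03  0.11  0.02] turn [-0.    -0.     0.002] pos [ 0.5297 -0.06    0.0257] t 7.475
0.6994508160471464 [-3.24545643  1.08836864  6.9807421 ]
```

View pics/scene3c.png

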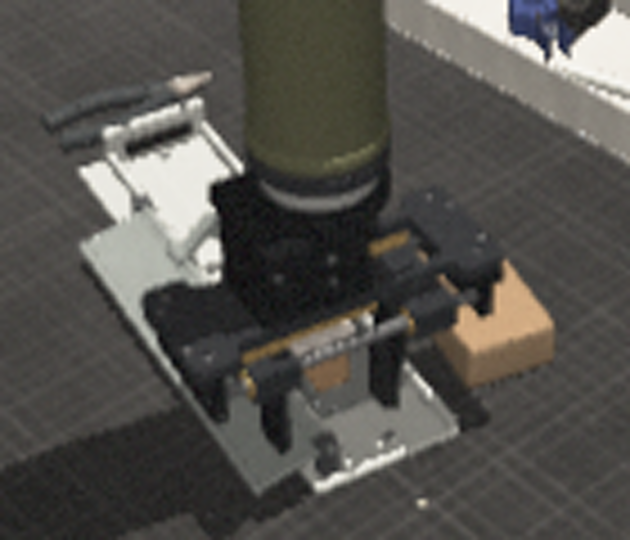

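View pics/side3c.png

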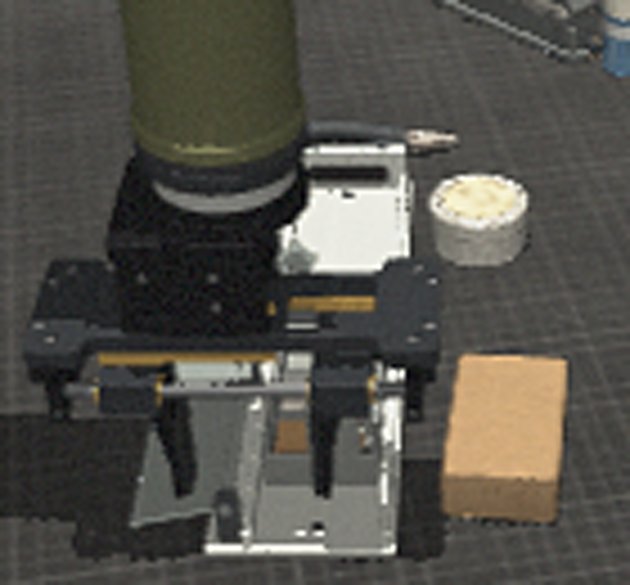

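Call:
{"fn": "step_arm", "kwargs": {"increments": [0.15,0,0,0,0,0,0,0,0,0,0,0,0,0,0,0,0,0]}}

```text
time: 7.95
position: [0.5298, -0.06, 0.0253]
tool_rot: [1.36, 1.106, -1.361]
ft_force: [-5.7, 0.6, 15.7]
grip_width: 0.705
```

Call:
{"fn": "step_arm", "kwargs": {"increments": [0.1,0,0,0,0,0,0,0,0,0,0,0,0,0,0,0,0,0]}}

```text
time: 8.32
position: [0.5298, -0.06, 0.0251]
tool_rot: [1.36, 1.107, -1.361]
ft_force: [-7.4, 2.3, 22.3]
grip_width: 0.699
```

Call:
{"fn": "step_arm", "kwargs": {"increments": [0,0,-0.4,0,0,0,0,0,-0.5,0,0,0,0,0,-0.5,0,0,0,0,0,-0.6,0,0,0,0,0,-0.6,0,0,0,0,0,-0.6,0,0,0,0,0,-0.6,0,0,0,0,0,-0.2,0,0,0,0,0,0,0,0,0]}}

```text
time: 9.45
position: [0.5387, -0.0307, 0.0259]
tool_rot: [1.355, 1.094, -1.366]
ft_force: [-7.3, -17.6, 25.2]
grip_width: 0.702
```

Run:
```python
from h import *
goto(.0105,.028,.0251); s=ctrl.get_state(); print(s['grip_width'],s['ft_force'])
for n,c in (('side',(220,120,360,250)),):
    im=save(n,n+'4'); a,b,cc,d=c; cv2.imwrite(f'pics/{n}4c.png',cv2.resize(im[b:d,a:cc,::-1],None,fx=4.5,fy=4.5,interpolation=cv2.INTER_CUBIC))
```

```text
tool axes [[0.0, 0.978, -0.208], [-0.01, -0.208, -0.978], [-1.0, 0.002, 0.01]]
shift cm [ -0.07  -0.22 -15.27] turn [-0.003  0.01  -0.002] pos [ 0.5387 -0.0307  0.0259] t 9.45
0.7017701908269486 [ -7.26358304 -17.58042774  25.16405973]
```

View pics/side4c.png

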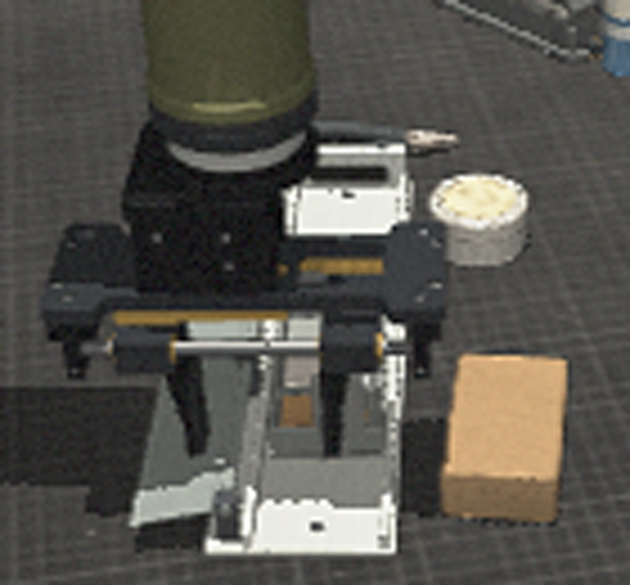

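Call:
{"fn": "step_arm", "kwargs": {"increments": [-0.15,0,0,0,0,0,0,0,0,0,0,0]}}

```text
time: 9.75
position: [0.5393, -0.0271, 0.0263]
tool_rot: [1.359, 1.097, -1.363]
ft_force: [-4.3, -10.7, 14.6]
grip_width: 0.7
```

Run:
```python
from h import *
goto(.0105,.028,.0251); s=ctrl.get_state(); print(s['grip_width'],s['ft_force'])
for n in ('side','scene'):
    ctrl.get_image(n)
    for q in ('tray','push_tab','gate_tooth'):
      for d in ctrl.spot_point(n,q)[:1]:
        w=toworld(n,d['xyz']); dx=w[:2]-P[:2]; c,sn=np.cos(P[2]),np.sin(P[2]); print(n,q,round(d['score'],2),np.round([c*dx[0]+sn*dx[1],-sn*dx[0]+c*dx[1],w[2]],4))
```

```text
tool axes [[0.002, 0.978, -0.208], [-0.006, -0.208, -0.978], [-1.0, 0.003, 0.005]]
shift cm [  0.04  -0.2  -14.91] turn [-0.003  0.005 -0.003] pos [ 0.5393 -0.0271  0.0263] t 9.75
0.7001370733520019 [ -4.33493317 -10.67513064  14.6435761 ]
side tray 0.72 [ 0.1891 -0.009  -0.0019]
side push_tab 0.64 [-0.128  -0.0094  0.0478]
side gate_tooth 0.59 [-4.163e-01 -1.237e-01  3.000e-04]
scene tray 0.67 [-0.0744  0.0038  0.0084]
scene push_tab 0.76 [-0.1248 -0.009   0.0474]
scene gate_tooth 0.81 [-0.0011  0.0165  0.036 ]
```

Call:
{"fn": "step_arm", "kwargs": {"increments": [0,0,-0.5,0,0,0,0,0,-0.6,0,0,0,0,0,-0.6,0,0,0,0,0,-0.6,0,0,0,0,0,-0.6,0,0,0]}}

```text
time: 10.78
position: [0.5452, 0.0006, 0.0263]
tool_rot: [1.358, 1.096, -1.364]
ft_force: [-5.5, -11.8, 16.1]
grip_width: 0.705
```

Call:
{"fn": "step_arm", "kwargs": {"increments": [0,0,-0.6,0,0,0,0,0,-0.6,0,0,0,0,0,-0.6,0,0,0,0,0,-0.6,0,0,0,0,0,-0.6,0,0,0,0,0,-0.6,0,0,0,0,0,-0.6,0,0,0]}}

```text
time: 11.65
position: [0.5538, 0.0414, 0.0264]
tool_rot: [1.357, 1.096, -1.365]
ft_force: [-5.4, -12.8, 17.6]
grip_width: 0.7
```

Run:
```python
from h import *
goto(.0105,.028,.0251); s=ctrl.get_state(); print(s['grip_width'],s['ft_force'])
for n in ('side','scene'):
    im=save(n,n+'5'); a,b,cc,d=(220,120,360,250); cv2.imwrite(f'pics/{n}5c.png',cv2.resize(im[b:d,a:cc,::-1],None,fx=4.5,fy=4.5,interpolation=cv2.INTER_CUBIC))
    for q in ('tray','push_tab','gate_tooth'):
      for d in ctrl.spot_point(n,q)[:1]:
        w=toworld(n,d['xyz']); dx=w[:2]-P[:2]; c,sn=np.cos(P[2]),np.sin(P[2]); print(n,q,round(d['score'],2),np.round([c*dx[0]+sn*dx[1],-sn*dx[0]+c*dx[1],w[2]],4))
```

```text
tool axes [[0.001, 0.978, -0.208], [-0.007, -0.208, -0.978], [-1.0, 0.002, 0.007]]
shift cm [ 0.07 -0.2  -7.91] turn [-0.003  0.007 -0.002] pos [0.5538 0.0414 0.0264] t 11.65
0.7004683865202216 [ -5.3932865  -12.8406424   17.64249737]
side tray 0.73 [-0.0033 -0.0027  0.0077]
side push_tab 0.68 [-0.0564 -0.0063  0.0497]
side gate_tooth 0.97 [-0.002   0.0143  0.0355]
scene tray 0.83 [-0.001  -0.      0.0083]
scene push_tab 0.69 [-0.0522 -0.0112  0.0461]
scene gate_tooth 0.8 [-0.0006  0.0184  0.035 ]
```

View pics/scene5c.png

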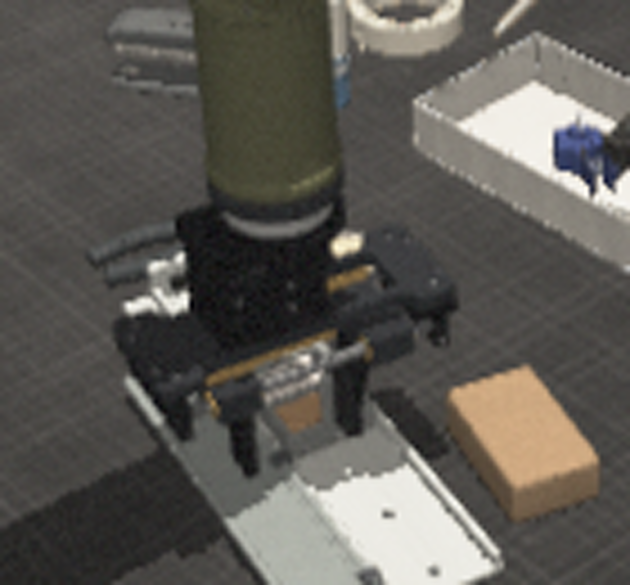

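View pics/side5c.png

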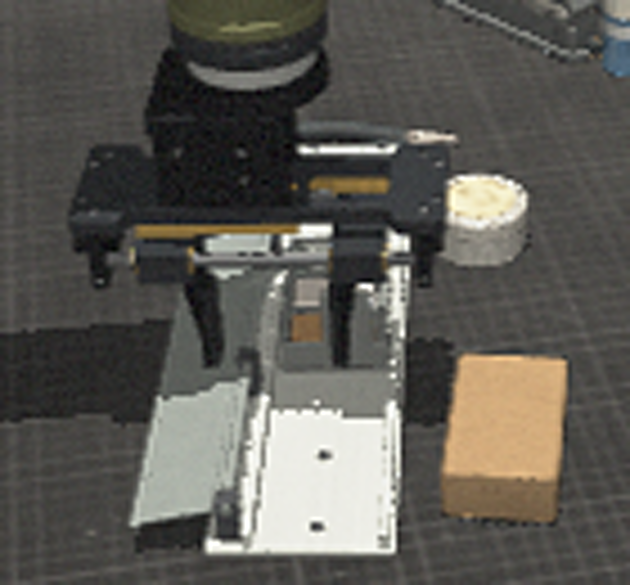

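Call:
{"fn": "step_arm", "kwargs": {"increments": [0,0,-0.6,0,0,0,0,0,-0.6,0,0,0,0,0,-0.6,0,0,0,0,0,-0.6,0,0,0,0,0,-0.6,0,0,0,0,0,-0.6,0,0,0,0,0,-0.6,0,0,0]}}

```text
time: 12.92
position: [0.5625, 0.0821, 0.0264]
tool_rot: [1.357, 1.096, -1.365]
ft_force: [-4.5, -12.2, 18.1]
grip_width: 0.699
```

Call:
{"fn": "step_arm", "kwargs": {"increments": [0,0,-0.6,0,0,0,0,0,-0.6,0,0,0,0,0,-0.6,0,0,0,0,0,-0.5,0,0,0,0,0,0,0,0,0]}}

```text
time: 13.55
position: [0.5674, 0.1056, 0.0264]
tool_rot: [1.357, 1.097, -1.364]
ft_force: [-4.7, -11.4, 17.7]
grip_width: 0.699
```

Run:
```python
from h import *
goto(.0105,.028,.0251); s=ctrl.get_state(); print(s['grip_width'],s['ft_force'])
for n in ('side','scene'):
    im=save(n,n+'6'); a,b,cc,d=(220,120,360,250); cv2.imwrite(f'pics/{n}6c.png',cv2.resize(im[b:d,a:cc,::-1],None,fx=4.5,fy=4.5,interpolation=cv2.INTER_CUBIC))
    for q in ('tray','push_tab','gate_tooth'):
      for d in ctrl.spot_point(n,q)[:1]:
        w=toworld(n,d['xyz']); dx=w[:2]-P[:2]; c,sn=np.cos(P[2]),np.sin(P[2]); print(n,q,round(d['score'],2),np.round([c*dx[0]+sn*dx[1],-sn*dx[0]+c*dx[1],w[2]],4))
```

```text
tool axes [[0.0, 0.978, -0.208], [-0.007, -0.208, -0.978], [-1.0, 0.002, 0.006]]
shift cm [ 0.12 -0.19 -1.34] turn [-0.003  0.006 -0.002] pos [0.5674 0.1056 0.0264] t 13.55
0.6991584713786145 [ -4.6701189  -11.38259531  17.70492759]
side tray 0.83 [0.0611 0.0031 0.0056]
side push_tab 0.73 [ 0.0067 -0.0127  0.0479]
side gate_tooth 0.62 [-0.0034  0.0143  0.0342]
scene tray 0.78 [0.0625 0.0024 0.0046]
scene push_tab 0.78 [ 0.0109 -0.008   0.0439]
scene gate_tooth 0.63 [0.0028 0.0168 0.0367]
```

View pics/side6c.png

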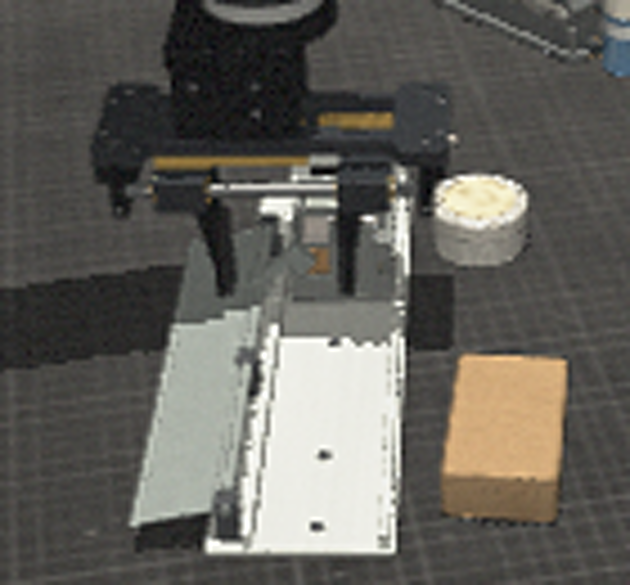

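Tray is at about 0.062, so roughly 13 mm remain. I'll push on in small steps until the force rises at the stop.

Call:
{"fn": "step_arm", "kwargs": {"increments": [0,0,-0.4,0,0,0,0,0,-0.4,0,0,0,0,0,-0.3,0,0,0,0,0,0,0,0,0]}}

```text
time: 14.45
position: [0.5695, 0.1159, 0.0264]
tool_rot: [1.357, 1.097, -1.365]
ft_force: [-4.2, -12.8, 17.5]
grip_width: 0.702
```

Call:
{"fn": "step_arm", "kwargs": {"increments": [0,0,-0.2,0,0,0,0,0,0,0,0,0]}}

```text
time: 14.7
position: [0.5698, 0.1172, 0.0264]
tool_rot: [1.357, 1.096, -1.366]
ft_force: [-5.7, -13.7, 18.1]
grip_width: 0.701
```

Call:
{"fn": "step_arm", "kwargs": {"increments": [0,0,-0.2,0,0,0,0,0,0,0,0,0]}}

```text
time: 14.95
position: [0.5698, 0.1172, 0.0264]
tool_rot: [1.356, 1.095, -1.369]
ft_force: [-8.4, -16.7, 20.9]
grip_width: 0.704
```

Call:
{"fn": "step_arm", "kwargs": {"increments": [0,0,0.3,0,0,0,0,0,0.4,0,0,0,0,0,0.5,0,0,0,0,0,0.4,0,0,0,0,0,0,0,0,0]}}

```text
time: 15.58
position: [0.5686, 0.1141, 0.0266]
tool_rot: [1.366, 1.105, -1.354]
ft_force: [-0.7, 4.7, 9.2]
grip_width: 0.704
```

Run:
```python
from h import *
goto(.0105,.028,.0251); s=ctrl.get_state(); print(s['grip_width'],s['ft_force'])
for n in ('side','scene'):
    im=save(n,n+'7'); a,b,cc,d=(220,120,360,250); cv2.imwrite(f'pics/{n}7c.png',cv2.resize(im[b:d,a:cc,::-1],None,fx=4.5,fy=4.5,interpolation=cv2.INTER_CUBIC))
    for q in ('tray','push_tab','gate_tooth'):
      for d in ctrl.spot_point(n,q)[:1]:
        w=toworld(n,d['xyz']); dx=w[:2]-P[:2]; c,sn=np.cos(P[2]),np.sin(P[2]); print(n,q,round(d['score'],2),np.round([c*dx[0]+sn*dx[1],-sn*dx[0]+c*dx[1],w[2]],4))
```

```text
tool axes [[0.005, 0.979, -0.205], [0.005, -0.205, -0.979], [-1.0, 0.004, -0.006]]
shift cm [ 0.15 -0.12 -0.48] turn [ 0.    -0.006 -0.004] pos [0.5686 0.1141 0.0266] t 15.575
0.7044093327035477 [-0.68824024  4.6847324   9.17758667]
side tray 0.59 [ 0.0726 -0.      0.0067]
side push_tab 0.62 [ 0.0182 -0.0079  0.0478]
side gate_tooth 0.85 [-0.0016  0.0116  0.0391]
scene tray 0.61 [ 0.0759 -0.0002  0.0065]
scene push_tab 0.7 [ 0.023  -0.0069  0.0445]
scene gate_tooth 0.48 [-0.4144 -0.1245 -0.0005]
```

View pics/side7c.png

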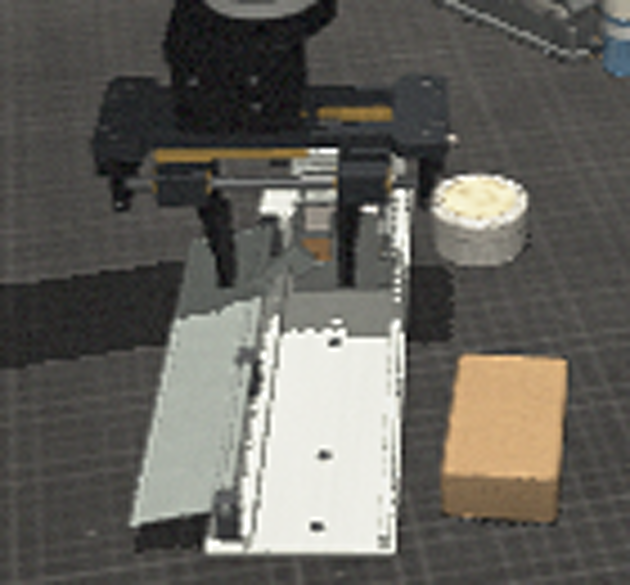

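Call:
{"fn": "step_arm", "kwargs": {"increments": [-0.5,0,0,0,0,0,-1,0,0,0,0,0,-1.5,0,0,0,0,0,-2,0,0,0,0,0,-3,0,0,0,0,0,-4,0,0,0,0,0,-4,0,0,0,0,0,-3,0,3,0,0,0,0,0,5,0,0,0,0,0,5,0,0,0,0,0,5,0,0,0,0,0,0,0,0,0]}}

```text
time: 17.48
position: [0.5275, -0.0711, 0.215]
tool_rot: [1.365, 1.099, -1.368]
ft_force: [-0.0, 0.3, -0.0]
grip_width: 0.697
```

Run:
```python
from h import *
s=ctrl.get_state(); print(s['time'],s['position'],s['ft_force'])
for n in ('side','scene'):
    im=save(n,n+'8'); a,b,cc,d=(220,120,360,250); cv2.imwrite(f'pics/{n}8c.png',cv2.resize(im[b:d,a:cc,::-1],None,fx=4.5,fy=4.5,interpolation=cv2.INTER_CUBIC))
    for q in ('tray','push_tab','gate_tooth','press_bar'):
      for d in ctrl.spot_point(n,q)[:1]:
        w=toworld(n,d['xyz']); dx=w[:2]-P[:2]; c,sn=np.cos(P[2]),np.sin(P[2]); print(n,q,round(d['score'],2),np.round([c*dx[0]+sn*dx[1],-sn*dx[0]+c*dx[1],w[2]],4))
overlay('side8','side',P,75,'ov8',(230,140,360,250),6)
overlay('scene8','scene',P,75,'ov8s',(230,160,350,265),6)
```

```text
17.475 [ 0.52749652 -0.07106035  0.21499369] [-0.01956041  0.28429376 -0.03546299]
side tray 0.9 [0.0734 0.0016 0.0059]
side push_tab 0.67 [ 0.0185 -0.0113  0.0465]
side gate_tooth 0.6 [-0.0016  0.0144  0.0164]
scene tray 0.92 [0.0755 0.0004 0.0057]
scene push_tab 0.7 [ 0.0239 -0.0103  0.0466]
scene gate_tooth 0.89 [0.0029 0.0217 0.0093]
scene press_bar 0.77 [-0.0692  0.0691  0.0445]
```

View pics/ov8.png

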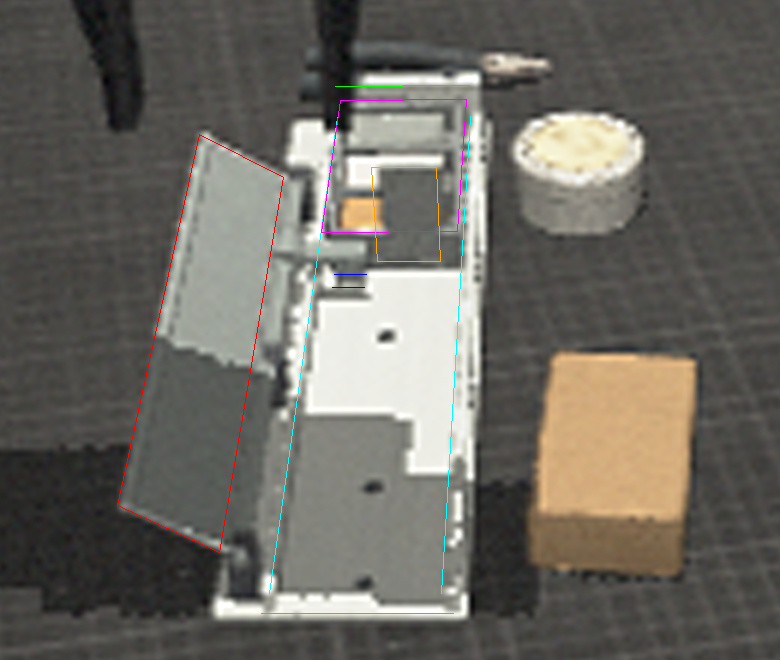

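View pics/scene8c.png

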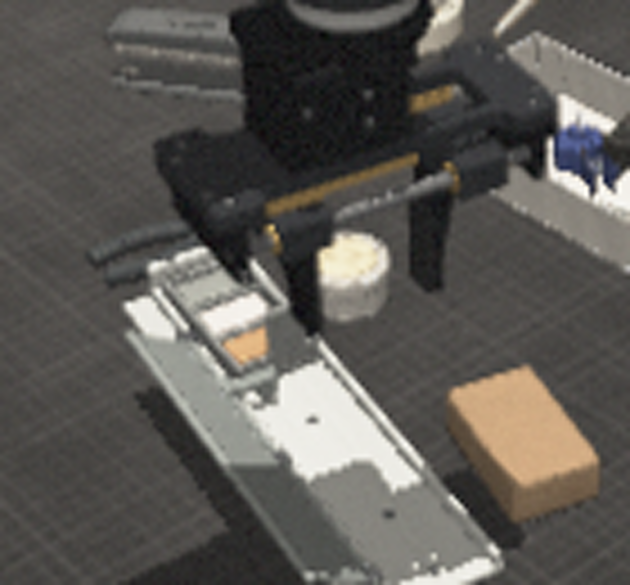

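The side overlay shows the gate shut on its original outline. The tray sits square at the end stop, tab at about (408,210), and the tin and cork are where they were. Handing in.

```bash
python3 -c "
from h import *
print(ctrl.close_job())"
```

```text
the job is handed in; nothing more can be done
None
```

The tray was fed to the end stop and the job handed in at about 18 s of the 42 s allowed; no verdict was reported.

**What I did:** One finger held the press bar on its hard stop while the other pushed the tray's tab for the full run. I backed off about 3 mm before lifting so the tab was not dragged, and the gate then sprang shut behind the tray.

**At the stop:** On the last 2 mm push the fingers stopped moving while the push force rose from about 14 to 17 N, so the tray was against the stop.

**Last checks:**
- **Tray:** the two fixed cameras put it at x = 0.073 and 0.0755 m and y = 0.0004 and 0.0016 m, about 6 mm above the table. It looked flat and square in the chute.
- **Gate:** the tooth was back to about 13 mm above the table, and the bar lay on its shut outline.
- **Robot:** the arm was clear and the wrist force about 0 N.
- **Bystanders:** the tin and cork looked unmoved. The snips and tape measure I did not measure again, but the arm never worked near them.

**What disagreed:**
- Bar friction was higher than expected, at first about 18 N along the feed with a 25 N press, so I eased the press to about 15–18 N.
- Several network readings of the tray and tooth were off while the hand hid them, and I ignored those.
- The gate angle was never measured directly. I judged it open from the hard-stop contact and the tooth height, about 35 mm.

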